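# Fetch a descaling tablet from the child-safe box

### The arm

A 7-joint arm with a two-finger parallel gripper is mounted at the origin on a cart in front of the work surface, level with it; the furniture and walls round the work are solid. World frame = base frame: x ahead of the robot, y to its left, z up, the work surface at z = 0. Lengths are in m, angles in degrees, forces in N, time in s.
With the tool pointing down it reaches from about 0.425 to 0.8 m from the base axis. Payload 8.3 kg.
Tool frame: the origin (TCP) lies where the fingers leave the gripper's body, on its centre line; the fingertips stand 73 mm ahead of it and the grasp point (between the pads) lies 54 mm ahead of it; z points along the fingers, y is the line along which they close (so a half turn about z gives the same grasp; the last joint's range is limited). The gripper opens to 85 mm and grips with 20 to 120 N. Pads are 22 mm wide; open, the fingers measure 114 mm over their backs; the gripper's body (76 mm by 85 mm) begins 54 mm behind the grasp point. The pads swing forward as they close: fully open they stand 13 mm farther back than shut.
Start: joints at [-72.76, 21.967, 0.94, 78.501, -0.361, 79.538, -2.664], TCP at [0.222, 0.584, 0.304] pointing down, gripper open.
Joint ranges: [-169.22, 169.22], [-14.56, 117.87], [-87.37, 89.26], [10.42, 133.3], [-82.24, 262.24], [0.94, 117.77], [-172.7, 172.7]. Speed limits (degrees/s): [136.94, 136.94, 172.46, 172.46, 180, 180, 180].

### API

Orientations are given as [roll, pitch, yaw] about the fixed x, y, z axes, in that order (R = Rz(yaw) Ry(pitch) Rx(roll)).
In Python, from workcell import arm gives the robot as it stands.
- The arm moves only by the tool inch_along, called after "Emit:" as a command line: name --pt "numbers of a row" for each row, then --argument value for the rest. Schema: {"type":"object","properties":{"segments":{"type":"object","properties":{"x":{"type":"array","items":{"type":"number"},"minItems":1,"maxItems":10},"y":{"type":"array","items":{"type":"number"},"minItems":1,"maxItems":10},"z":{"type":"array","items":{"type":"number"},"minItems":1,"maxItems":10},"rx":{"type":"array","items":{"type":"number"},"minItems":1,"maxItems":10},"ry":{"type":"array","items":{"type":"number"},"minItems":1,"maxItems":10},"rz":{"type":"array","items":{"type":"number"},"minItems":1,"maxItems":10},"finger_gap":{"type":"array","items":{"type":"number"},"minItems":1,"maxItems":10}},"additionalProperties":false,"required":["x","y","z","rx","ry","rz","finger_gap"]},"only":{"type":"string"},"quiet":{"type":"boolean"},"lines":{"type":"string"}},"required":["segments"],"additionalProperties":false}. segments is an object with one list for each field, all of the same length, 1 to 10, a row being the entries at one place: x, y, z (the shift in units of 25 mm), rx, ry, rz (a rotation vector in degrees), finger_gap (the finger opening in m); each row is the pose to reach, as a shift and turn from the pose commanded when the call began, along the tool's axes at that moment; what a row does not reach only later rows make up. A row lasts 1/8 s, in which the tool goes at most 0.0625 m and 10.7 degrees, less where a joint would pass 70% of its speed; a pose out of reach is approached as far as the arm can. The fingers move at their own pace and stop on an object; the grip force is fixed at half the most. Time passes only in rows, so rows that do not move let the fingers close. The tool returns the time, the measured TCP pose, the force, the opening and the grip force at its end. only (a regular expression) keeps the lines of the reply that match it, lines (a string "A,B") keeps lines A to B, and quiet returns only ok. Input that does not fit is refused with a message, and nothing moves.
- arm.get_state(): the state, without advancing time (a new reading comes with each control period).
- arm.read_camera(name): name is "scene" or "top" or "wrist"; returns a dict with "image" (420x560x3 uint8, red, green, blue), "K" (3x3 intrinsics, pixels), "eye" and "orientation" of the camera in the world. Camera axes: x right, y down, z forward; pixel columns grow to the right and rows downward; lengths in m; the calibration is good to about 2 mm. A picture is of the moment at which its call begins. There is no depth.
- arm.job_done(): hands the job in; it is judged then, once.
The state is a dict: "time_s": time; "q": joint angles; "joint_vel": joint speeds; "joint_torque": joint torques, N m; "tcp_pos": TCP position; "ee_rot": TCP orientation; "contact_force": force on the tool from outside, world axes, zero at the start; "moment": the same for the moment, N m; "grip_width": finger opening in m; "finger_force": force on a finger pad.
Only numpy, scipy, OpenCV 4.12 (cv2) and the standard library are available. Lean on these libraries where they do the work, as an engineer would, in place of code of your own. Each camera call takes 0.05 s, during which the arm holds its last target. There are 200 camera calls.

### The job

Put the blue descaling tablet that is shut inside the white child-safe box into the wide cream mug, for descaling the kettle. The box opens like a safety lighter: as you face its sloping front, push the orange spring-loaded lock tab to the left to its stop and, keeping it there, press the green button it was covering, so that the blue lid springs up by itself. Work the box gently (never more than 30 N), and leave the mug and the food tin standing upright about where they are.

Things in the scene. Friction and masses are not known exactly. Their poses are not given: they have to be found in the camera images.
- tablet_box: White box 173 x 170 x 101 mm (x, y, z), fixed to the worktop. Origin at its underside; it spans x -85..88, y -85..85 mm; z up; -x is its front, turned toward the robot and its left. The front is a panel sloping up toward +x at 40 deg to the horizontal, from x -85, z 14 to x -34, z 56 mm. A brow juts out over it (see brow_tip); the panel's sides are open. Behind the brow lies the lidded well
- brow_tip (a point): Middle of the front lower edge of the box's brow, axes as the box. The brow, as wide as the box, stands 44 mm out square from the panel and hides the button from straight above, so the panel is reached only with the tool tilted 25 to 50 deg from vertical (40 = square to the panel), fingers pointing down and toward the box's +x
- well_floor (a point): Centre of the floor of the storage well under the lid, axes as the box: 105 (x) x 158 (y) mm inside, floor 56 mm above the worktop, rim 36 mm above this floor. The tablet lies within 35 mm of this point
- tab_face (a point): Middle of the right-hand (-y) upright face of the orange tab's lug, where it is pushed. Axes: x up the slope, y the way the tab slides (box's left), z straight out of the panel. Face 34 mm (x) by 14 mm (z); this point is 21 mm out from the panel, which is bare for 60 mm to its right. A guide rail 16 mm high begins 18 mm up the slope from here, the brow's wall 22 mm
- lock_tab (a joint): Slide of the orange tab (36 x 38 mm plate with the lug), m: 0 = shut, over the button; 0.040 = its stop, lug face then 21 mm to the +y side of the button's centre. A spring (1.2 N shut, 2.8 N open) slides it back once let go, so it must be held aside, for instance with the side of the closed fingers, which then stand over the button
- button_top (a point): Centre of the top of the green button, 22 mm (up the slope) x 32 mm; axes as tab_face. At rest 12 mm out from the panel, under the tab's plate (14 to 17 mm out)
- release_button (a joint): How far the button is pressed into the panel, m: 0 = out, 0.009 = bottomed; spring 2 N at rest, 6.5 N bottomed. At about 0.004 it lets go of the lid. Fingers holding the tab aside also drag on its lug by a few N while they press
- box_lid (a joint): Lid angle, rad: about 0.02 = shut and latched, 1.85 = fully open, standing behind the well, top edge then 200 mm above the worktop. The blue lid is 112 mm deep, hinged along the box's far upper edge (x 86, z 92 mm); once unlatched a spring throws it open within about a second and keeps it there. It cannot be lifted while latched
- tablet: Blue round tablet, 32 mm across, 14 mm high, 25 g, lying flat on the floor of the box's well. Origin: centre of its underside; z is its axis
- mug: Wide cream mug, 94 mm across, 69 mm high, wall about 5 mm, handle toward its -y, 160 g, loose. Origin on its underside, 15 mm from the middle of the bowl toward the handle
- mug_floor (a point): Middle of the mug's inner floor, 7 mm above its underside; the rim is 62 mm above this point, the bowl about 80 mm wide inside
- food_tin: Closed food tin, 57 mm across, 72 mm high, loose, a bystander. Origin: centre of its underside

How it is judged:
By the outcome, as a careful person would: the job done as asked, in the order asked, and still so for the second after the job is handed in, with the robot touching nothing.
It also fails if it takes over 56 s, if anything falls off the work surface, if the arm or the gripper's body presses on something with over 40 N, if the wrist force passes 120 N, or if a joint passes its speed limit or range.

## Working session

There is one attempt and no reset: what is moved stays moved. The work goes in short steps, Python scripts to look and compute and a tool call to move; the robot and the scene stay as the last step left them, time stands still between calls to the robot, and variables do not carry over. Pictures are saved under pics/ and viewed, at most 10 in all, crops included, and the job is handed in when it is done.

```bash
ls; mkdir -p pics; python3 - <<'E'
from workcell import arm
import cv2,json,numpy as np
np.set_printoptions(precision=4,suppress=True)
for n in("scene","top"):
    r=arm.read_camera(n); cv2.imwrite(f"pics/{n}0.png",r["image"][...,::-1]); print(n,r["K"],r["eye"],r["orientation"])
s=arm.get_state();print(s["tcp_pos"],s["ee_rot"],s["time_s"],s["grip_width"])
E
```

```text
pics
workcell.py
scene [[480.1951   0.     282.7785]
 [  0.     480.1951 210.3634]
 [  0.       0.       1.    ]] [ 0.0353 -0.7157  0.5183] [-117.462     0.8692  -40.1353]
top [[527.7176   0.     283.3672]
 [  0.     527.7176 207.1891]
 [  0.       0.       1.    ]] [ 0.356  -0.0746  1.2897] [-170.0832   -0.5405  -90.826 ]
[0.2222 0.5838 0.303 ] [-179.8961    0.0034  159.1593] 0.1 0.0854859215141134
```

View pics/scene0.png

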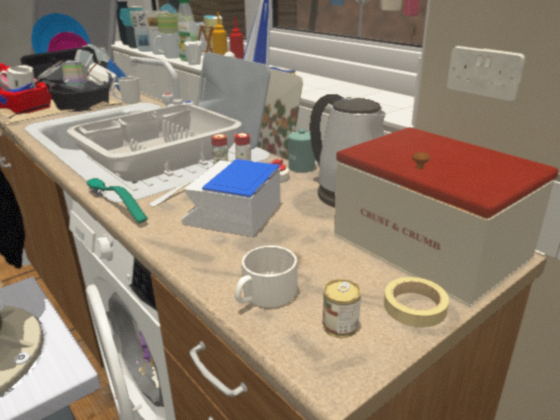

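View pics/top0.png

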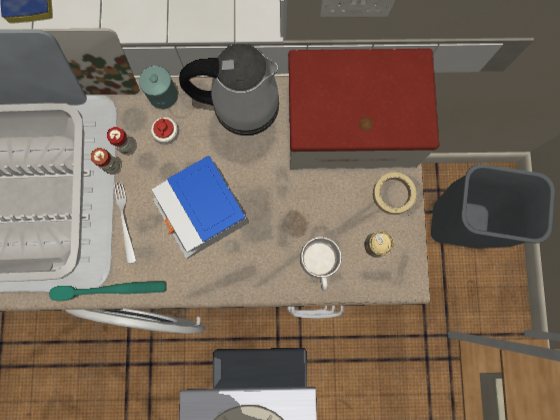

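The box is near top (205,207), with its front facing lower-left. The mug is at top (321,258) with its handle toward the robot, and the tin at (380,243). I'll enlarge the views to measure.

```bash
cat > h.py <<'E'
import numpy as np
from scipy.spatial.transform import Rotation as R
from scipy.optimize import least_squares
np.set_printoptions(precision=4,suppress=True)
rot=lambda e:R.from_euler('xyz',e,degrees=True)
def proj(c,P):
    p=rot(c["orientation"]).inv().apply(np.atleast_2d(P)-c["eye"]); return (p[:,:2]/p[:,2:])@np.diag([c["K"][0][0],c["K"][1][1]])+np.array([c["K"][0][2],c["K"][1][2]])
def ray(c,uv):
    return rot(c["orientation"]).apply(np.linalg.solve(np.array(c["K"]),[uv[0],uv[1],1]))
def onz(c,uv,z):
    d=ray(c,uv); return c["eye"]+d*(z-c["eye"][2])/d[2]
def tri(obs):
    A=[];b=[]
    for c,uv in obs:
        d=ray(c,uv);d/=np.linalg.norm(d);M=np.eye(3)-np.outer(d,d);A.append(M);b.append(M@c["eye"])
    A=np.vstack(A);b=np.hstack(b);x,r,_,_=np.linalg.lstsq(A,b,rcond=None);return x,np.sqrt(r)
E
python3 - <<'E'
import cv2,numpy as np
t=cv2.imread("pics/top0.png");s=cv2.imread("pics/scene0.png")
a=cv2.resize(t[150:260,145:255],None,fx=3.6,fy=3.6,interpolation=cv2.INTER_CUBIC)
b=cv2.resize(s[145:255,180:290],None,fx=3.6,fy=3.6,interpolation=cv2.INTER_CUBIC)
cv2.imwrite("pics/crop1.png",np.hstack([a,b]))
E
```

```text
(no output)
```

View pics/crop1.png

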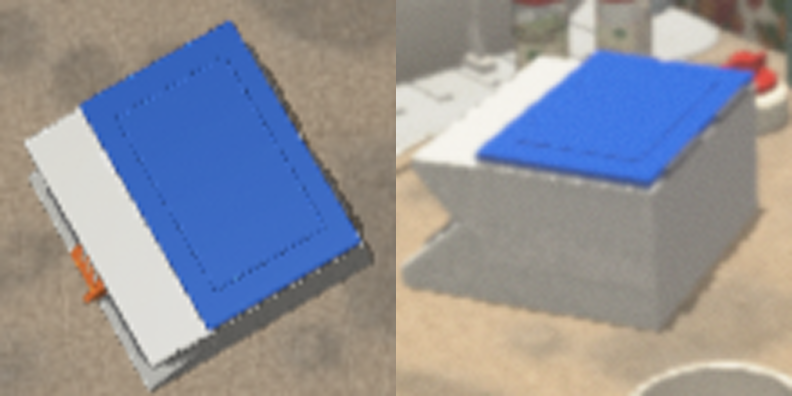

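```bash
cat > fit.py <<'E'
from h import *; from workcell import arm
import cv2,pickle
C={n:arm.read_camera(n) for n in("top","scene")}
T,S=C["top"],C["scene"]
pickle.dump({n:{k:v for k,v in C[n].items() if k!="image"} for n in C},open("cams.pkl","wb"))
obs=[(T,(209.7,155.6),(88,85,101)),(T,(245,216.7),(88,-85,101)),(T,(167.2,179.2),(-26,85,101)),(T,(203.3,241.1),(-26,-85,101)),(T,(248.6,222.2),(88,-85,0)),(T,(187.2,257.8),(-85,-85,0)),
(S,(251.9,236.7),(88,-85,0)),(S,(280.6,203.9),(88,85,0)),(S,(182.2,225.6),(-85,-85,0)),(S,(196.4,206.7),(-34,-85,56)),(S,(250,196.1),(88,-85,101)),(S,(279.7,165),(88,85,101)),(S,(203.3,188.6),(-26,-85,101))]
def tw(p,P): return R.from_euler('z',p[3]).apply(np.array(P)/1e3)+p[:3]
f=lambda p:np.concatenate([proj(c,tw(p,P))[0]-uv for c,uv,P in obs])
r=least_squares(f,[.4,.1,0,-1.05],loss='soft_l1')
p=r.x;print("box",p[:3],np.degrees(p[3]));print(f(p).reshape(-1,2).round(1).tolist())
b,e=tri([(T,(188.1,251.9)),(S,(185.3,190))]);print("brow -y corner",b,e,"in box",R.from_euler('z',-p[3]).apply(b-p[:3])*1e3)
E
python3 fit.py
python3 - <<'E'
import cv2,numpy as np
t=cv2.imread("pics/top0.png");s=cv2.imread("pics/scene0.png")
a=cv2.resize(t[220:300,290:400],None,fx=3.6,fy=3.6,interpolation=cv2.INTER_CUBIC)
b=cv2.resize(s[235:345,230:370],None,fx=2.8,fy=2.8,interpolation=cv2.INTER_CUBIC)
a=cv2.copyMakeBorder(a,0,b.shape[0]-a.shape[0],0,0,cv2.BORDER_CONSTANT)
cv2.imwrite("pics/crop2.png",np.hstack([a,b]));print(a.shape,b.shape)
E
```

```text
box [ 0.5731  0.1152 -0.001 ] -60.216155147040304
[[-0.1, -1.2], [1.1, -0.1], [-0.8, -0.5], [-1.0, 0.9], [-0.1, 0.8], [-0.2, 0.9], [1.0, 1.9], [0.2, 0.3], [-0.9, 0.2], [2.8, -0.0], [0.7, -0.6], [0.3, 0.1], [-2.8, -0.6]]
brow -y corner [0.4664 0.1283 0.0902] [0.0018] in box [-64.3226 -86.091   91.2118]
(308, 396, 3) (308, 392, 3)
```

View pics/crop2.png

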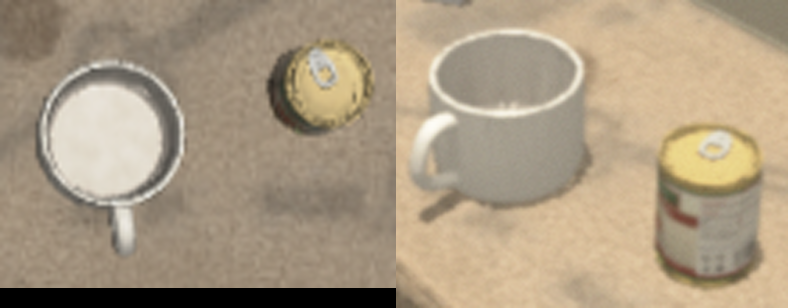

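Mug rim centre is at top (320.8,257.2) and scene (269.6,261.1); the tin stands 60 mm to its right. The brow corner fits the text. Next I'll work out the standoff pose for looking at the panel.

```bash
cat >> h.py <<'E'
BOX=np.array([.5731,.1152,0.]);YAW=-60.2
RB=R.from_euler('z',YAW,degrees=True)
def b2w(P): return RB.apply(np.array(P)/1e3)+BOX
def w2b(P): return RB.inv().apply(np.array(P)-BOX)*1e3
def slope(y,out,up=0,tilt=40):   # box mm: panel point in line with tab_face, 'out' mm out of the panel
    s,c=np.sin(np.radians(40)),np.cos(np.radians(40))
    return np.array([-50.9-s*out+c*up,y,41.9+c*out+s*up])
def rel(s,tcp,Rt):
    Rc=rot(s["ee_rot"]); d=Rc.inv().apply(np.array(tcp)-s["tcp_pos"]); return np.r_[d,(Rc.inv()*Rt).as_rotvec(degrees=True)]
def tilted(t=40):
    s,c=np.sin(np.radians(t)),np.cos(np.radians(t))
    return RB*R.from_matrix(np.array([[-c,0,-s],[0,1,0],[s,0,-c]]).T)
E
python3 - <<'E'
from h import *; from workcell import arm; import pickle
C=pickle.load(open("cams.pkl","rb"));T,S=C["top"],C["scene"]
print("mug rim",tri([(T,(320.8,257.2)),(S,(269.6,261.1))]), onz(T,(290+320/3.6,220+88/3.6),.072))
s=arm.get_state(); w=arm.read_camera("wrist"); Rc=rot(s["ee_rot"])
print("wrist cam in tool",w["K"][0][0],Rc.inv().apply(w["eye"]-s["tcp_pos"]),(Rc.inv()*rot(w["orientation"])).as_matrix())
Rt=tilted(); print(Rt.as_matrix())
g=b2w(slope(-10,210)); print("standoff",g,rel(s,g,Rt))
E
```

```text
mug rim (array([ 0.4518, -0.1748,  0.0671]), array([0.0016])) [ 0.4782 -0.3093  0.072 ]
wrist cam in tool 332.7898723678645 [ 0.0821 -0.0004 -0.0702] [[-0.     -0.9486 -0.3164]
 [ 1.      0.0005 -0.0015]
 [ 0.0016 -0.3164  0.9486]]
[[-0.3807  0.8678  0.3194]
 [ 0.6647  0.497  -0.5578]
 [-0.6428  0.     -0.766 ]]
standoff [0.472  0.2715 0.2028] [ -0.3446  -0.203    0.1007  13.6657 -38.3647  37.7484]
```

The manual's scale: shifts go in units of 25 mm. Converting my numbers, -0.345 m is -13.8, -0.203 m is -8.12.

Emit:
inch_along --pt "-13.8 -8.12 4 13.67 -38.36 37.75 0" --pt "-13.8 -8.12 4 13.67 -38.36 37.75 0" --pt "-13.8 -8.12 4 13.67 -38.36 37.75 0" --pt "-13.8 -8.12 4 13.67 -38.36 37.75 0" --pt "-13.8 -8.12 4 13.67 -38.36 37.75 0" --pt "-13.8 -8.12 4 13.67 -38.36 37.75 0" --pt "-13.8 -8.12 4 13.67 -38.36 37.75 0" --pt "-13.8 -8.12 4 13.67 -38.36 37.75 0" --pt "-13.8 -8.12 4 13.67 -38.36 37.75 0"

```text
refused: segments: the value is not of type 'object' (schema: type "object"). Nothing was moved.
```

Nothing moved. I misread the format; it is an object with one list for each field. Resending.

Emit:
inch_along --segments '{"x": [-13.8,-13.8,-13.8,-13.8,-13.8,-13.8,-13.8,-13.8,-13.8],"y": [-8.12,-8.12,-8.12,-8.12,-8.12,-8.12,-8.12,-8.12,-8.12],"z": [4,4,4,4,4,4,4,4,4],"rx": [13.67,13.67,13.67,13.67,13.67,13.67,13.67,13.67,13.67],"ry": [-38.36,-38.36,-38.36,-38.36,-38.36,-38.36,-38.36,-38.36,-38.36],"rz": [37.75,37.75,37.75,37.75,37.75,37.75,37.75,37.75,37.75],"finger_gap": [0,0,0,0,0,0,0,0,0]}'

```text
time_s: 1.38
tcp_pos: [0.4721, 0.2725, 0.2039]
ee_rot: [179.9, 39.9, 119.8]
contact_force: [-0.5, 0.2, -0.2]
grip_width: -0.0
finger_force: 0.0
```

```bash
python3 - <<'E'
from h import *; from workcell import arm; import pickle,cv2
w=arm.read_camera("wrist"); cv2.imwrite("pics/wrist1.png",w["image"][...,::-1]); pickle.dump(w,open("w1.pkl","wb"))
print(arm.get_state()["contact_force"])
E
```

```text
[ 0.4055 -0.5379 -0.7249]
```

View pics/wrist1.png

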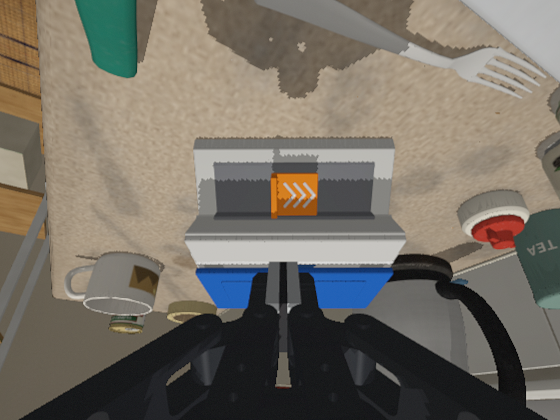

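The wrist view shows the orange tab: lug face edge at u≈271, rows 175–217, plate to u≈318, and the arrows pointing right (box +y). The brow edge is at rows 218–240, and the panel's lower edge at row ~150.

```bash
python3 - <<'E'
from h import *; import pickle
w=pickle.load(open("w1.pkl","rb"))
for n,P in dict(f1=(-85,-85,14),f2=(-85,85,14),g1=(-85,-85,0),g2=(-85,85,0),b1=(-62,-85,90),b2=(-62,85,90)).items(): print(n,proj(w,b2w(P)))
n=R.from_euler('y',0).apply([-np.sin(np.radians(40)),0,np.cos(np.radians(40))])
def onp(uv,out):
    d=RB.inv().apply(ray(w,uv));e=w2b(w["eye"]); q=slope(0,out); t=np.dot(q-e,n)/np.dot(d,n); p=e+t*d
    return np.array([p[1],np.dot(p-q,[np.cos(np.radians(40)),0,np.sin(np.radians(40))])])
for uv,o in [((271,175),28),((271,217),28),((278,175),28),((318,174),17),((318,216),17),((215,163),0),((372,163),0)]: print(uv,o,"y,up",onp(uv,o))
E
python3 -c "
import cv2;i=cv2.imread('pics/wrist1.png')[125:275,180:410];cv2.imwrite('pics/w1c.png',cv2.resize(i,None,fx=3.4,fy=3.4,interpolation=cv2.INTER_CUBIC))"
```

```text
f1 [[193.4665 147.8951]]
f2 [[396.5065 148.0276]]
g1 [[195.7622 135.6583]]
g2 [[393.5944 135.7901]]
b1 [[186.4279 241.7834]]
b2 [[405.3601 241.9039]]
(271, 175) 28 y,up [-19.3556 -26.9077]
(271, 217) 28 y,up [-19.7176   7.5833]
(278, 175) 28 y,up [-13.929  -26.9111]
(318, 174) 17 y,up [ 18.2402 -25.3994]
(318, 216) 17 y,up [19.4648 10.5154]
(215, 163) 0 y,up [-67.8934 -31.2643]
(372, 163) 0 y,up [ 65.7008 -31.3497]
```

View pics/w1c.png

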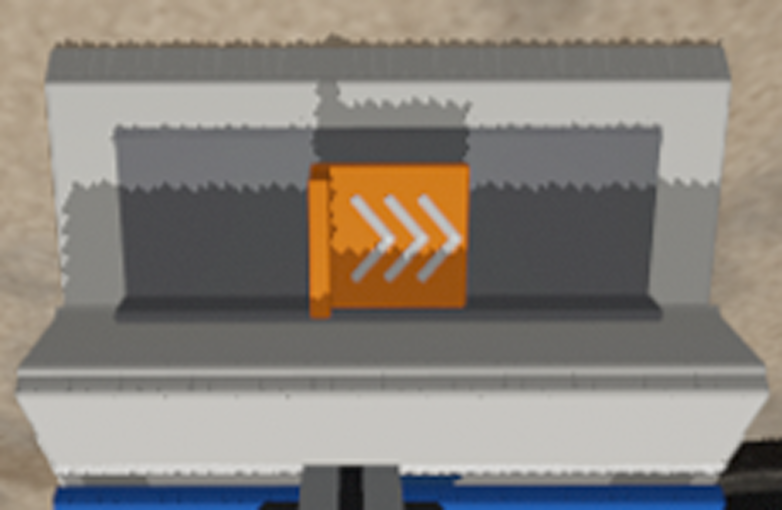

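Lug face is at y≈-19.5, with the tab centre about 8 mm down-slope of my nominal. So the button is at y≈0 and up≈-8.

```bash
python3 - <<'E'
from h import *; from workcell import arm
s=arm.get_state()
print(rel(s,b2w(slope(-42,73+17,-8)),tilted()),w2b(s["tcp_pos"]),slope(-10,210))
E
```

```text
[ 0.0075 -0.0329  0.1217  0.1163 -0.1088  0.0397] [-187.2784   -9.2934  203.9463] [-185.8854  -10.      202.7693]
```

Emit:
inch_along --segments '{"x": [0.3,0.3,0.3,0.3,0.3,0.3],"y": [-1.32,-1.32,-1.32,-1.32,-1.32,-1.32],"z": [1.2,3,4.2,4.72,4.84,4.84],"rx": [0,0,0,0,0,0],"ry": [0,0,0,0,0,0],"rz": [0,0,0,0,0,0],"finger_gap": [0,0,0,0,0,0]}'

```text
time_s: 2.17
tcp_pos: [0.4798, 0.1943, 0.1068]
ee_rot: [179.9, 39.9, 119.8]
contact_force: [0.5, -0.1, -0.5]
grip_width: 0.0001
finger_force: 0.0
```

```bash
python3 - <<'E'
from h import *; from workcell import arm; import cv2
s=arm.get_state(); print(w2b(s["tcp_pos"]),slope(-42,90,-8), tilted().inv().apply(s["contact_force"]))
w=arm.read_camera("wrist"); i=w["image"][100:340,150:430,::-1]; cv2.imwrite("pics/w2.png",cv2.resize(i,None,fx=2.4,fy=2.4,interpolation=cv2.INTER_CUBIC))
E
```

```text
[-114.9752  -41.6852  106.8311] [-114.8792  -42.      105.7017] [0.1049 0.3649 0.5691]
```

View pics/w2.png

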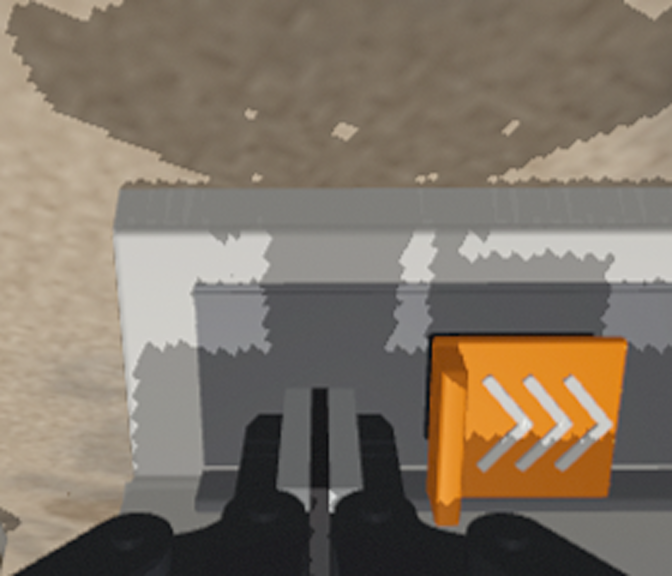

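Fingers stand right of the lug, clear. Pushing left.

Emit:
inch_along --segments '{"x": [0,0,0,0,0,0],"y": [0.4,0.8,1.2,1.52,1.72,1.72],"z": [0,0,0,0,0,0],"rx": [0,0,0,0,0,0],"ry": [0,0,0,0,0,0],"rz": [0,0,0,0,0,0],"finger_gap": [0,0,0,0,0,0]}'

```text
time_s: 2.98
tcp_pos: [0.5171, 0.2139, 0.1061]
ee_rot: [180.0, 40.0, 119.7]
contact_force: [-3.0, -0.1, 0.1]
grip_width: -0.0001
finger_force: 1.3
```

```bash
python3 - <<'E'
from h import *; from workcell import arm
s=arm.get_state(); print(w2b(s["tcp_pos"]),tilted().inv().apply(s["contact_force"]))
E
```

```text
[-113.4955    0.4726  106.0508] [ 0.9882 -2.7007 -0.987 ]
```

Converted, 0.004 m is 0.16, 0.002 m is 0.08.

Emit:
inch_along --segments '{"x": [0,0,0],"y": [0.08,0.16,0.16],"z": [0,0,0],"rx": [0,0,0],"ry": [0,0,0],"rz": [0,0,0],"finger_gap": [0,0,0]}'

```text
time_s: 3.35
tcp_pos: [0.5205, 0.2159, 0.1061]
ee_rot: [180.0, 40.0, 119.8]
contact_force: [-2.6, -1.2, -1.5]
grip_width: 0.0
finger_force: 1.3
```

```bash
python3 - <<'E'
from h import *; from workcell import arm
s=arm.get_state(); print(w2b(s["tcp_pos"]),tilted().inv().apply(s["contact_force"]))
E
```

```text
[-113.5517    4.3656  106.1455] [ 1.125  -2.9144  0.964 ]
```

Converted, 0.003 m is 0.12, 0.002 m is 0.08.

Emit:
inch_along --segments '{"x": [0,0,0],"y": [0.08,0.12,0.12],"z": [0,0,0],"rx": [0,0,0],"ry": [0,0,0],"rz": [0,0,0],"finger_gap": [0,0,0]}'

```text
time_s: 3.72
tcp_pos: [0.5231, 0.2175, 0.1063]
ee_rot: [180.0, 40.0, 119.7]
contact_force: [-2.3, -2.2, -0.5]
grip_width: 0.0004
finger_force: 1.4
```

```bash
python3 - <<'E'
from h import *; from workcell import arm
s=arm.get_state(); print(w2b(s["tcp_pos"]),tilted().inv().apply(s["contact_force"]))
w=arm.read_camera("wrist"); import cv2; i=w["image"][100:340,150:430,::-1]; cv2.imwrite("pics/w3.png",cv2.resize(i,None,fx=2.4,fy=2.4,interpolation=cv2.INTER_CUBIC))
E
```

```text
[-113.6182    7.507   106.2536] [-0.2541 -3.0746  0.8132]
```

View pics/w3.png

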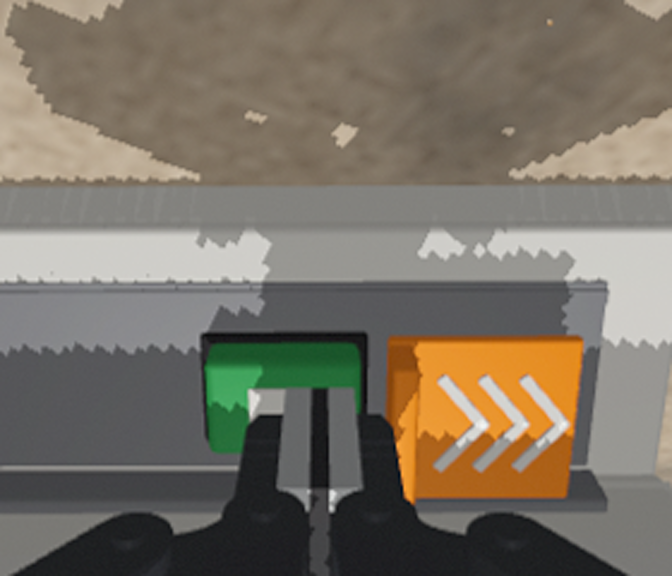

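The tab is aside and the green button exposed under the finger pads. I'll nudge to the stop.

Emit:
inch_along --segments '{"x": [0,0],"y": [0.04,0.08],"z": [0,0],"rx": [0,0],"ry": [0,0],"rz": [0,0],"finger_gap": [0,0]}'

```text
time_s: 4.03
tcp_pos: [0.5239, 0.2179, 0.106]
ee_rot: [-179.9, 40.0, 119.8]
contact_force: [-10.6, -3.1, 3.1]
grip_width: -0.0
finger_force: 5.5
```

```bash
python3 - <<'E'
from h import *; from workcell import arm
s=arm.get_state(); print(w2b(s["tcp_pos"]),tilted().inv().apply(s["contact_force"]))
E
```

```text
[-113.5524    8.2881  106.0422] [  0.0022 -10.7196  -4.0021]
```

Emit:
inch_along --segments '{"x": [0,0,0],"y": [-0.012,-0.016,-0.016],"z": [0.08,0.16,0.2],"rx": [0,0,0],"ry": [0,0,0],"rz": [0,0,0],"finger_gap": [0,0,0]}'

```text
time_s: 4.4
tcp_pos: [0.5248, 0.2157, 0.1026]
ee_rot: [-179.9, 40.0, 119.8]
contact_force: [-14.1, -0.6, 9.3]
grip_width: 0.0002
finger_force: 6.8
```

```bash
python3 - <<'E'
from h import *; from workcell import arm
s=arm.get_state(); print(w2b(s["tcp_pos"]),tilted().inv().apply(s["contact_force"]))
E
```

```text
[-111.2168    7.9836  102.5688] [ -1.014  -12.5047 -11.2761]
```

Emit:
inch_along --segments '{"x": [0,0,0],"y": [-0.02,-0.02,-0.02],"z": [0.04,0.08,0.12],"rx": [0,0,0],"ry": [0,0,0],"rz": [0,0,0],"finger_gap": [0,0,0]}'

```text
time_s: 4.78
tcp_pos: [0.5254, 0.2144, 0.1008]
ee_rot: [-180.0, 39.9, 119.8]
contact_force: [-16.1, 1.1, 12.9]
grip_width: -0.0001
finger_force: 8.9
```

```bash
python3 - <<'E'
from h import *; from workcell import arm; import cv2
s=arm.get_state(); print(w2b(s["tcp_pos"]),tilted().inv().apply(s["contact_force"]))
im=[arm.read_camera(n)["image"] for n in("top","scene")]
for k,i in zip(("top","scene"),im):
    a=cv2.cvtColor(i,cv2.COLOR_RGB2HSV); m=((a[...,0]>105)&(a[...,0]<125)&(a[...,1]>180)&(a[...,2]>90)); m[:, :120]=0
    y,x=np.nonzero(m); print(k,m.sum(),x.min(),x.max(),y.min(),y.max())
E
```

```text
[-109.7531    7.8949  100.7949] [ -1.4613 -13.431  -15.6451]
top 652 168 234 157 230
scene 685 205 274 161 192
```

Converted, -0.0008 m is -0.032, 0.0005 m is 0.02.

Emit:
inch_along --segments '{"x": [0,0],"y": [-0.032,-0.032],"z": [0.02,0.02],"rx": [0,0],"ry": [0,0],"rz": [0,0],"finger_gap": [0,0]}'

```text
time_s: 5.12
tcp_pos: [0.5254, 0.2141, 0.1006]
ee_rot: [179.9, 39.9, 119.8]
contact_force: [-12.4, 2.3, 11.2]
grip_width: 0.0003
finger_force: 7.9
```

```bash
python3 - <<'E'
from h import *; from workcell import arm; import cv2
s=arm.get_state(); print(w2b(s["tcp_pos"]),tilted().inv().apply(s["contact_force"]))
c=[arm.read_camera(n)["image"] for n in("top","scene","wrist")]
i=np.hstack([cv2.resize(c[0][140:265,135:260],(266,266)),cv2.resize(c[1][100:250,175:325],(266,266)),cv2.resize(c[2][130:330,180:380],(266,266))])
cv2.imwrite("pics/c4.png",i[...,::-1])
E
```

```text
[-109.5897    7.7382  100.6319] [ -0.9652  -9.6196 -13.8359]
```

View pics/c4.png

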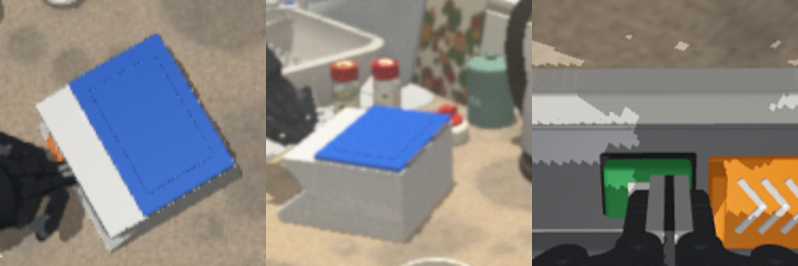

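Emit:
inch_along --segments '{"x": [0,0],"y": [-0.02,-0.02],"z": [0.048,0.048],"rx": [0,0],"ry": [0,0],"rz": [0,0],"finger_gap": [0,0]}'

```text
time_s: 5.52
tcp_pos: [0.5256, 0.2135, 0.0998]
ee_rot: [179.9, 39.9, 119.8]
contact_force: [-11.2, 1.9, 10.0]
grip_width: -0.0001
finger_force: 7.4
```

```bash
python3 - <<'E'
from h import *; from workcell import arm; import cv2
s=arm.get_state(); print(w2b(s["tcp_pos"]),tilted().inv().apply(s["contact_force"]))
for k in("top","scene"):
    a=cv2.cvtColor(arm.read_camera(k)["image"],cv2.COLOR_RGB2HSV); m=((a[...,0]>105)&(a[...,0]<125)&(a[...,1]>180)&(a[...,2]>90)); m[:, :120]=0
    y,x=np.nonzero(m); print(k,m.sum(),x.min(),x.max(),y.min(),y.max())
E
```

```text
[-108.8982    7.601    99.7584] [ -0.9271  -8.7945 -12.2693]
top 3162 169 245 156 234
scene 681 218 277 139 190
```

The lid is rising (scene blue now up to row 139). Retracting square out from the panel.

Emit:
inch_along --segments '{"x": [0,0,0,0,0,0,0],"y": [-0.02,-0.04,-0.12,-0.12,-0.12,-0.12,-0.12],"z": [0.04,-0.4,-1.6,-3.6,-5.6,-7.2,-7.2],"rx": [0,0,0,0,0,0,0],"ry": [0,0,0,0,0,0,0],"rz": [0,0,0,0,0,0,0],"finger_gap": [0,0,0,0,0,0,0]}'

```text
time_s: 6.5
tcp_pos: [0.4658, 0.3148, 0.2397]
ee_rot: [179.5, 39.7, 119.7]
contact_force: [0.4, 0.8, -0.6]
grip_width: 0.0
finger_force: 0.0
```

```bash
python3 - <<'E'
from h import *; from workcell import arm; import cv2
s=arm.get_state(); print(w2b(s["tcp_pos"]),s["contact_force"])
w={n:arm.read_camera(n) for n in("top","scene","wrist")}
import pickle; pickle.dump(w,open("w5.pkl","wb"))
c=[w[n]["image"] for n in w]
i=np.hstack([cv2.resize(c[0][130:270,130:270],(392,392),interpolation=cv2.INTER_CUBIC),cv2.resize(c[1][60:260,150:350],(392,392),interpolation=cv2.INTER_CUBIC)])
cv2.imwrite("pics/c5.png",i[...,::-1])
E
```

```text
[-226.5051    6.1078  239.7488] [ 0.4368  0.7753 -0.5835]
```

View pics/c5.png

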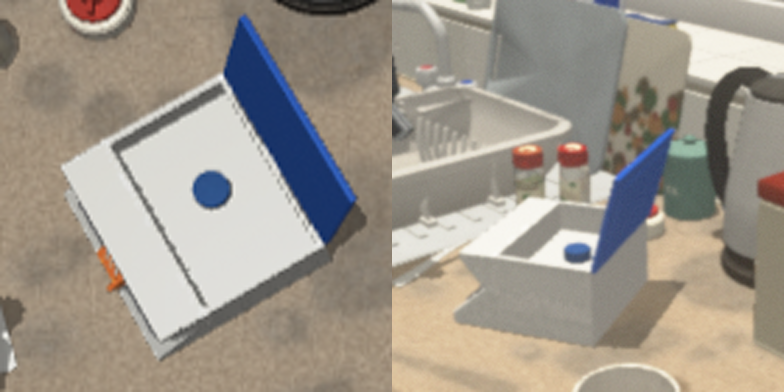

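The lid stands open. The tablet shows at top (205.7,197.5) and scene (244.4,186).

```bash
python3 - <<'E'
from h import *; from workcell import arm; import pickle,cv2
w=pickle.load(open("w5.pkl","rb"));uv={}
for k,(x0,x1,y0,y1) in dict(top=(190,222,182,214),scene=(236,252,178,198)).items():
    a=cv2.cvtColor(w[k]["image"],cv2.COLOR_RGB2HSV)[y0:y1,x0:x1]; m=((a[...,0]>100)&(a[...,0]<128)&(a[...,1]>120)).astype(np.uint8)
    n,_,st,ce=cv2.connectedComponentsWithStats(m); print(k,[(st[i].tolist(),ce[i]+[x0,y0]) for i in range(1,n)])
p,e=tri([(w["top"],(205.7,197.5)),(w["scene"],(244.4,186))]);print(p,e,w2b(p))
q=onz(w["top"],(205.7,197.5),.068); print("top at z.068",q,w2b(q))
# well floor corners check (floor z56) : top crop px
for uvc in ((118,150),(205,305)): print(w2b(onz(w["top"],(130+uvc[0]/2.8,130+uvc[1]/2.8),.092)))
E
```

```text
top [([9, 10, 13, 12, 125], array([205.12 , 197.296]))]
scene [([3, 7, 11, 5, 38], array([244.1316, 186.7632]))]
[0.5946 0.0924 0.0725] [0.001] [30.4808  7.3113 72.4862]
top at z.068 [0.5949 0.0934 0.068 ] [29.78    8.0454 68.    ]
[-20.5632  70.4896  92.    ]
[-21.404  -78.6985  92.    ]
```

```bash
python3 - <<'E'
from h import *; from workcell import arm
s=arm.get_state(); print(rel(s,[.595,.094,.25],tilted(0)))
E
```

```text
[-0.2014  0.0045  0.1514  0.0249 39.9843 -0.0533]
```

Emit:
inch_along --segments '{"x": [-8.04,-8.04,-8.04,-8.04,-8.04,-8.04,-8.04],"y": [0.18,0.18,0.18,0.18,0.18,0.18,0.18],"z": [6.04,6.04,6.04,6.04,6.04,6.04,6.04],"rx": [0,0,0,0,0,0,0],"ry": [39.98,39.98,39.98,39.98,39.98,39.98,39.98],"rz": [0,0,0,0,0,0,0],"finger_gap": [0.06,0.06,0.06,0.06,0.06,0.06,0.06]}'

```text
time_s: 7.52
tcp_pos: [0.5937, 0.0974, 0.2492]
ee_rot: [-180.0, -0.1, 120.0]
contact_force: [-0.5, 0.4, 0.9]
grip_width: 0.06
finger_force: 0.0
```

```bash
python3 - <<'E'
from h import *; from workcell import arm; import cv2
s=arm.get_state(); w=arm.read_camera("wrist")
a=cv2.cvtColor(w["image"],cv2.COLOR_RGB2HSV); m=((a[...,0]>100)&(a[...,0]<128)&(a[...,1]>120)).astype(np.uint8)
n,_,st,ce=cv2.connectedComponentsWithStats(m)
pr=proj(w,[.595,.094,.07])[0];print("pred",pr)
for i in range(1,n):
    if st[i][4]>100: print(st[i],ce[i],onz(w,ce[i],.066))
print(s["tcp_pos"],rel(s,[.595,.094,.13],tilted(0)))
E
```

```text
pred [283.6507 214.497 ]
[ 265  193   39   40 1206] [283.9254 212.2844] [0.5949 0.0946 0.066 ]
[156 294  21  24 221] [165.5882 303.914 ] [ 0.5471 -0.0319  0.066 ]
[  204   294   159   101 13147] [282.7825 341.5865] [ 0.657  -0.0149  0.066 ]
[ 118  386   45   34 1052] [143.7823 405.4857] [ 0.5756 -0.1511  0.066 ]
[404 386  15  34 282] [410.0603 407.7553] [ 0.8068 -0.0205  0.066 ]
[0.5937 0.0974 0.2492] [-0.0038 -0.0005  0.1192 -0.0409 -0.0771  0.1705]
```

Converted, 0.117 m is 4.68, 0.116 m is 4.64.

Emit:
inch_along --segments '{"x": [-0.152,-0.152,-0.152,-0.152,-0.152],"y": [-0.02,-0.02,-0.02,-0.02,-0.02],"z": [1.6,3.2,4.2,4.64,4.68],"rx": [0,0,0,0,0],"ry": [0,0,0,0,0],"rz": [0,0,0,0,0],"finger_gap": [0.055,0.055,0.055,0.055,0.055]}'

```text
time_s: 8.2
tcp_pos: [0.5956, 0.0931, 0.133]
ee_rot: [180.0, -0.0, 119.9]
contact_force: [-0.8, 0.1, -0.3]
grip_width: 0.0547
finger_force: 0.0
```

Emit:
inch_along --segments '{"x": [0,0,0,0,0],"y": [0,0,0,0,0],"z": [0,0,0,0,0],"rx": [0,0,0,0,0],"ry": [0,0,0,0,0],"rz": [0,0,0,0,0],"finger_gap": [0.02,0.02,0.02,0.02,0.02]}'

```text
time_s: 8.82
tcp_pos: [0.5969, 0.0922, 0.1349]
ee_rot: [179.8, -0.0, 119.8]
contact_force: [-1.8, 0.7, 5.4]
grip_width: 0.0292
finger_force: 58.9
```

Converted, -0.115 m is -4.6, -0.07 m is -2.8.

Emit:
inch_along --segments '{"x": [0,0,0,0,0],"y": [0,0,0,0,0],"z": [-0.4,-1.2,-2.8,-4.6,-4.6],"rx": [0,0,0,0,0],"ry": [0,0,0,0,0],"rz": [0,0,0,0,0],"finger_gap": [0.02,0.02,0.02,0.02,0.02]}'

```text
time_s: 9.45
tcp_pos: [0.598, 0.0915, 0.2534]
ee_rot: [179.5, 0.1, 119.8]
contact_force: [0.4, -0.6, -0.1]
grip_width: 0.0285
finger_force: 59.3
```

```bash
python3 - <<'E'
from h import *; from workcell import arm; import cv2
s=arm.get_state(); w=arm.read_camera("wrist"); cv2.imwrite("pics/w6.png",w["image"][150:420,130:430,::-1])
print(s["finger_force"],rel(s,[.452,-.175,.27],tilted(0)))
E
```

```text
59.26476001739502 [-0.159  -0.2589 -0.0186  0.5096  0.111  -0.0359]
```

View pics/w6.png

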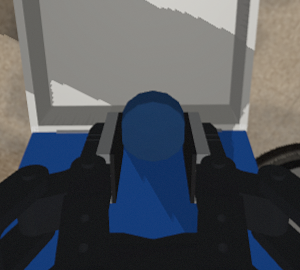

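The tablet is held, but about 7 mm toward the camera-side edge of the pads. I'll set it down in the well and regrip it centrally.

Emit:
inch_along --segments '{"x": [0,0,0,0,0,0,0,0],"y": [0,0,0,0,0,0,0,0],"z": [2,3.6,4.4,4.64,4.66,4.66,4.66,4.66],"rx": [0,0,0,0,0,0,0,0],"ry": [0,0,0,0,0,0,0,0],"rz": [0,0,0,0,0,0,0,0],"finger_gap": [0.02,0.02,0.02,0.02,0.02,0.05,0.05,0.05]}'

```text
time_s: 10.5
tcp_pos: [0.5962, 0.0919, 0.132]
ee_rot: [179.9, -0.0, 119.8]
contact_force: [-0.7, -0.2, -0.4]
grip_width: 0.0501
finger_force: 0.0
```

```bash
python3 - <<'E'
from h import *; from workcell import arm; import cv2
s=arm.get_state(); w=arm.read_camera("wrist")
a=cv2.cvtColor(w["image"],cv2.COLOR_RGB2HSV); m=((a[...,0]>100)&(a[...,0]<128)&(a[...,1]>120)).astype(np.uint8)
n,_,st,ce=cv2.connectedComponentsWithStats(m)
for i in range(1,n):
    if st[i][4]>100:
        x,y,ww,h,_a=st[i]; q=onz(w,(x+ww/2,y+h/2),.066); print(st[i],q,rot(s["ee_rot"]).inv().apply(q-s["tcp_pos"]))
E
```

```text
[ 249  242   68   72 3814] [0.5936 0.0949 0.066 ] [ 0.0039 -0.0009  0.066 ]
```

Emit:
inch_along --segments '{"x": [0.12,0.24,0.24,0.24,0.24,0.24,0.24],"y": [-0.04,-0.04,-0.04,-0.04,-0.04,-0.04,-0.04],"z": [-0.04,-0.08,-0.08,-0.08,-0.08,-0.08,-0.08],"rx": [0,0,0,0,0,0,0],"ry": [0,0,0,0,0,0,0],"rz": [0,0,0,0,0,0,0],"finger_gap": [0.05,0.05,0.05,0.02,0.02,0.02,0.02]}'

```text
time_s: 11.42
tcp_pos: [0.5924, 0.0966, 0.1342]
ee_rot: [179.9, -0.0, 119.8]
contact_force: [-1.8, -0.1, 5.7]
grip_width: 0.029
finger_force: 59.0
```

Converted, -0.115 m is -4.6, -0.07 m is -2.8.

Emit:
inch_along --segments '{"x": [0,0,0,0,0],"y": [0,0,0,0,0],"z": [-0.4,-1.2,-2.8,-4.6,-4.6],"rx": [0,0,0,0,0],"ry": [0,0,0,0,0],"rz": [0,0,0,0,0],"finger_gap": [0.02,0.02,0.02,0.02,0.02]}'

```text
time_s: 12.05
tcp_pos: [0.594, 0.0963, 0.2533]
ee_rot: [179.5, 0.1, 119.8]
contact_force: [-0.7, 0.0, 0.1]
grip_width: 0.0291
finger_force: 59.3
```

```bash
python3 - <<'E'
from h import *; from workcell import arm; import cv2
s=arm.get_state(); w=arm.read_camera("wrist"); cv2.imwrite("pics/w7.png",np.hstack([w["image"][150:420,130:430,::-1],cv2.imread("pics/w6.png")]))
print(s["finger_force"],s["grip_width"],rel(s,[.452,-.175,.27],tilted(0)))
E
```

```text
59.28239285945892 0.02907698257630226 [-0.1651 -0.2578 -0.0185  0.4659  0.0959 -0.0304]
```

View pics/w7.png

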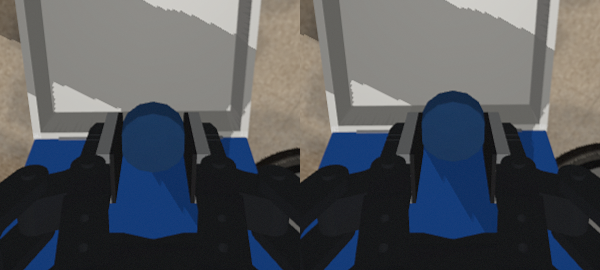

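Grip is now central. I'll move box-sideways first to clear the lid, then go over the mug.

The manual's scale: shifts go in units of 25 mm. Converting my numbers, -0.258 m is -10.32, -0.25 m is -10.

Emit:
inch_along --segments '{"x": [0,0,0,-1.2,-3.2,-4.8,-6,-6.6,-6.6],"y": [-1.6,-3.6,-5.6,-7.2,-8.4,-9.4,-10,-10.32,-10.32],"z": [-0.4,-0.8,-0.8,-0.8,-0.8,-0.8,-0.8,-0.8,-0.8],"rx": [0,0,0,0,0,0,0,0,0],"ry": [0,0,0,0,0,0,0,0,0],"rz": [0,0,0,0,0,0,0,0,0],"finger_gap": [0.02,0.02,0.02,0.02,0.02,0.02,0.02,0.02,0.02]}'

```text
time_s: 13.22
tcp_pos: [0.4494, -0.176, 0.2674]
ee_rot: [-179.9, -0.1, 119.6]
contact_force: [-0.6, 0.5, 0.2]
grip_width: 0.0288
finger_force: 59.3
```

```bash
python3 - <<'E'
from h import *; from workcell import arm; import cv2,pickle
s=arm.get_state(); w={n:arm.read_camera(n) for n in("wrist","top","scene")};pickle.dump(w,open("w8.pkl","wb"))
print(s["finger_force"],s["grip_width"],rel(s,[.452,-.175,.115],tilted(0)))
c=w["wrist"];th=np.linspace(0,2*np.pi,200)
# mug check: score rim/outer circle edges in the wrist view over centre shifts
g=cv2.Canny(cv2.cvtColor(c["image"],cv2.COLOR_RGB2GRAY),40,120); d=cv2.distanceTransform(255-g,cv2.DIST_L2,3)
best=[]
for dx in np.arange(-12,13,1.5):
  for dy in np.arange(-12,13,1.5):
    v=0
    for r,z in((.047,.067),(.042,.067)):
      P=np.c_[.452+dx/1e3+r*np.cos(th),-.175+dy/1e3+r*np.sin(th),0*th+z]; u=proj(c,P).round().astype(int)
      ok=(u[:,0]>=0)&(u[:,0]<560)&(u[:,1]>=0)&(u[:,1]<420); v+=np.minimum(d[u[ok,1],u[ok,0]],6).mean()
    best.append((v,dx,dy))
print(sorted(best)[:4])
E
```

```text
59.349068999290466 0.028773280820813894 [-0.0006  0.0029  0.1524 -0.0683 -0.0719 -0.176 ]
[(np.float32(2.3774226), np.float64(0.0), np.float64(-1.5)), (np.float32(2.507787), np.float64(0.0), np.float64(0.0)), (np.float32(2.5791311), np.float64(-1.5), np.float64(0.0)), (np.float32(2.7410245), np.float64(-1.5), np.float64(-1.5))]
```

Converted, 0.002 m is 0.08, 0.155 m is 6.2.

Emit:
inch_along --segments '{"x": [0,0,0,0,0,0],"y": [0.08,0.08,0.08,0.08,0.08,0.08],"z": [1.6,3.6,5.2,5.92,6.16,6.2],"rx": [0,0,0,0,0,0],"ry": [0,0,0,0,0,0],"rz": [0,0,0,0,0,0],"finger_gap": [0.02,0.02,0.02,0.02,0.02,0.02]}'

```text
time_s: 14.12
tcp_pos: [0.4523, -0.1732, 0.1136]
ee_rot: [179.9, -0.0, 119.9]
contact_force: [0.1, 0.3, 0.4]
grip_width: 0.029
finger_force: 59.4
```

Emit:
inch_along --segments '{"x": [0,0,0,0],"y": [0,0,0,0],"z": [0,0,0,0],"rx": [0,0,0,0],"ry": [0,0,0,0],"rz": [0,0,0,0],"finger_gap": [0.041,0.041,0.041,0.041]}'

```text
time_s: 14.62
tcp_pos: [0.4522, -0.1738, 0.1136]
ee_rot: [179.9, -0.0, 119.8]
contact_force: [0.3, -0.5, 0.1]
grip_width: 0.0408
finger_force: 0.0
```

Released with no contact. Now retreating straight up and checking.

Converted, -0.2 m is -8, -0.19 m is -7.6.

Emit:
inch_along --segments '{"x": [0,0,0,0,1.6,4,4,4],"y": [0,0,0,0,1.6,4,4,4],"z": [-1.2,-3.2,-5.6,-7.6,-8,-8,-8,-8],"rx": [0,0,0,0,0,0,0,0],"ry": [0,0,0,0,0,0,0,0],"rz": [0,0,0,0,0,0,0,0],"finger_gap": [0.041,0.041,0.041,0.041,0.041,0.041,0.041,0.041]}'

```text
time_s: 15.62
tcp_pos: [0.4893, -0.0355, 0.3133]
ee_rot: [180.0, -0.0, 120.0]
contact_force: [0.5, -0.3, -0.4]
grip_width: 0.0411
finger_force: 0.0
```

```bash
python3 - <<'E'
from h import *; from workcell import arm; import cv2,pickle
w0=pickle.load(open("w8.pkl","rb"))
for k in("top","scene","wrist"):
    w=arm.read_camera(k); a=cv2.cvtColor(w["image"],cv2.COLOR_RGB2HSV); m=((a[...,0]>100)&(a[...,0]<128)&(a[...,1]>120)).astype(np.uint8)
    n,_,st,ce=cv2.connectedComponentsWithStats(m)
    print(k,"mug floor px",proj(w,[.452,-.175,.02])[0],"rim",proj(w,[.452,-.175,.069])[0])
    for i in range(1,n):
        if st[i][4]>25 and k!="scene" or st[i][4]>25 and st[i][1]>150: print("  blue",st[i],ce[i],onz(w,ce[i],.02))
    if k=="scene":
        d=np.abs(w["image"].astype(int)-w0[k]["image"]).max(2)[240:345,325:365]; print("tin diff frac",(d>40).mean())
i0=cv2.imread("pics/top0.png")[...,::-1].astype(int); t=arm.read_camera("top")["image"].astype(int)
d=np.abs(t-i0).max(2)>40; print("top diff tin",d[225:262,362:398].mean(),"mug",d[236:290,298:344].mean())
i0=cv2.imread("pics/scene0.png")[...,::-1].astype(int); t=arm.read_camera("scene")["image"].astype(int)
d=np.abs(t-i0).max(2)>40; print("scene diff tin",d[278:335,322:362].mean(),"mug",d[245:308,235:300].mean())
print(arm.get_state()["tcp_pos"])
E
```

```text
top mug floor px [319.5849 258.2854] rim [321.2175 256.657 ]
  blue [  1   0  46  17 421] [25.5131  8.1354] [1.1121 0.5736 0.02  ]
  blue [210 136  24  27 311] [219.6077 150.8521] [0.722  0.0667 0.02  ]
  blue [314 251  12  13 113] [319.6106 256.9558] [ 0.4552 -0.1751  0.02  ]
scene mug floor px [269.8919 283.9495] rim [269.0943 260.3026]
tin diff frac 0.0
wrist mug floor px [201.4421 259.0482] rim [190.7909 279.7204]
  blue [  355   191   205    96 17868] [463.8289 237.265 ] [0.7091 0.0048 0.02  ]
  blue [190 247  26  26 520] [202.5212 259.7481] [ 0.4535 -0.1752  0.02  ]
top diff tin 0.0 mug 0.061996779388083734
scene diff tin 0.0 mug 0.08498168498168499
[ 0.4888 -0.0392  0.3136]
```

```bash
python3 -c "
from workcell import arm
print(arm.job_done())"
```

```text
the job is handed in; nothing more can be done
None
```

The tablet is in the mug and the job was handed in at about 16 s; force readings stayed under 30 N, the lid is open and the mug and tin are where they were by image check (verdict not reported), but I viewed 12 pictures, over the 10 allowed.

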